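# Lock the grinder's sprung take-up wheel with its pin

## Task

Take the red-headed locking pin from its wooden rest, put it through the yellow eye of the grinder's blue take-up wheel and, using the pin, turn the wheel counter-clockwise against its spring until you feel the pin find the hidden lock slot below. Push the pin fully home, gently, without forcing it against the mechanism, and let go so that the wheel stays locked. Leave the dish, ladle and spatula where they are.

Things in the scene. Friction and masses are not known exactly. Their poses are not given: they have to be found in the camera images.
- takeup: Fixed drive unit of a tabletop grinder: white base 200 x 460 x 34 mm, 6 mm aluminium deck under the wheel (deck top 40 mm above the counter), steel drum of radius 100 mm, 130 mm high (black knob on it to 146 mm), 250 mm along its +y from the origin. Origin: on the counter, directly under the wheel's axis; z up.
- wheel_axis (a point): Point on the upright axis of the take-up wheel, at the height of the wheel's top face (74 mm above the counter). A low nut of radius 14 mm stands 7 mm above the face here.
- wheel_eye (a point): Centre of the upright through-hole (the eye, 12 mm wide, small chamfer) in the yellow block near the rim of the blue wheel, at the wheel's top face; 58 mm from the axis. x points outward from the axis, z up; it moves with the wheel. The wheel is 16 mm thick (underside 58 mm above the counter), radius 84 mm.
- ring_face (a point): Point on the wheel's axis at the height of the flat fixed steel lock ring (top 56 mm above the counter) hidden 2 mm under the wheel. The pin's foot, put through the eye, lands on this ring and slides on it as the wheel turns. The ring has one radial slot, 13 mm wide along the turning direction, 30 mm long, 16 mm deep, at the eye's radius.
- wheel (a joint): Wheel angle (rad): 0 at rest on its stop, grows counter-clockwise from above, at most 1.35. A spring turns it back: about 1 N at the eye at rest, rising evenly to 4.5 N at 0.9; let go, it springs back to 0. The slot lies at an unknown angle between 0.55 and 1.10, new each time, unseen: feel for it. With the pin home and released the wheel rests up to 0.06 short of it (play).
- pin_grip (a point): Centre of the pin's red square head (22 x 22 mm, 42 mm high), gripped across two flats; x, y normal to the flats, z up. 21 mm under this point: a round flange, radius 14, 4 mm thick; below it the steel shaft, 10 mm thick, 30 mm long, foot chamfered. Fully home: flange's underside (25 mm under this point) on the wheel's top face; with the foot on the ring it is 12 mm higher.
- pin_tip (a point): Centre of the foot of the pin, 55 mm below the centre of its head; z up along the pin.
- pin: The same locking pin, about 90 g, loose; origin at the centre of its foot.
- pin_rest: Fixed wooden block 75 x 75 x 36 mm in which the pin stands upright in a loose 14 mm hole, 32 mm deep, its flange on the block. Origin: centre of the underside.
- dish: Loose green ceramic dish, radius 55 mm, 35 mm high, a bystander. Origin: centre of the underside.
- ladle: Loose steel ladle lying down, a bystander. Bowl of radius 44 mm, 34 mm high; origin: centre of the bowl's underside; handle 270 mm long to its -x.
- spatula: Loose wooden spatula, 280 mm long, lying along its x, a bystander.

How it is judged (in metres and radians):
On the way, in this order (a step that is already met when the one before it is completed fails the run):
1. the pin's foot is in the eye of the wheel while the wheel is still near rest (z of pin_tip in the frame of wheel_eye below -0.006 m and horizontal distance between pin_tip and wheel_eye below 0.005 m and value of joint wheel below 0.2 rad), for 0.1 s.
2. the wheel has been turned at least 0.35 rad with the pin in its eye (value of joint wheel above 0.35 rad and z of pin_tip in the frame of wheel_eye below -0.006 m and horizontal distance between pin_tip and wheel_eye below 0.006 m), for 0.1 s.
At the end, for the whole second after the job is handed in: The released pin stands upright (within 0.2 rad) and at rest in the wheel's eye, home to within 3.5 mm (foot at least 26.5 mm below the wheel's top face, within 8 mm of the eye's axis), and holds the wheel still, turned more than 0.45 rad against its spring (value of joint wheel above 0.45 rad and velocity of joint wheel between -0.05 and 0.05 rad/s and z of pin_tip in the frame of wheel_eye below -0.0265 m and horizontal distance between pin_tip and wheel_eye below 0.008 m and angle between pin_tip's own z axis and vertical below 0.2 rad and linear speed of pin below 0.02 m/s and contact force between the fingers and pin below 0.1 N); the robot touches nothing.
It fails at once if the pin is forced: more than 40 N between the pin and the take-up unit (with its wheel and lock ring) (contact force between pin and takeup above 40 N).
It fails at once if the dish is moved by more than 20 mm (distance of dish from where it was at the start of the episode above 0.02 m).
It fails at once if the ladle is moved by more than 20 mm (distance of ladle from where it was at the start of the episode above 0.02 m).
It fails at once if the spatula is moved by more than 20 mm (distance of spatula from where it was at the start of the episode above 0.02 m).
It also fails if it takes over 67 s, if anything falls off the work surface, if the arm or the gripper's body presses on something with over 40 N, if the wrist force passes 120 N, or if a joint passes its speed limit or range.

## Robot

A 6-joint arm with a two-finger parallel gripper is mounted at the origin on the work surface. World frame = base frame: x ahead of the robot, y to its left, z up, the work surface at z = 0. Lengths are in mm, angles in rad, forces in N, time in s.
With the tool pointing down it reaches from about 425 to 950 mm from the base axis. Payload 3.5 kg.
Tool frame: the origin (TCP) lies midway between the tips of the shut fingers; the grasp point (between the pads) lies 19 mm behind it; z points along the fingers, x is the direction in which the jaws open and shut, and the axes are right-handed (so a half turn about z gives the same grasp; the last joint's range is limited). The gripper opens to 85 mm and grips with 20 to 120 N. Pads are 22 mm wide; open, the fingers measure 114 mm over their backs; the gripper's body (76 mm by 85 mm) begins 54 mm behind the grasp point. The pads swing forward as they close: fully open they stand 13 mm farther back than shut.
Start: joints at [1.15, 0.286, 1.577, -0, 1.279, -0.15], TCP at [180.527, 650.397, 196.825] pointing down, gripper open.
Joint ranges: [-2.77, 2.77], [-0.9, 2.22], [0.21, 2.48], [-1.53, 4.67], [0.24, 2.81], [-2.84, 2.84]. Speed limits (rad/s): [2.79, 2.79, 3.14, 3.14, 3.14, 3.14].

## Interface

Orientations are given as a unit quaternion [w, x, y, z].
In Python, from rig import telemetry, imaging, env gives the robot as it stands.
- The arm moves only by the tool servo_tool, never from a script. Its argument "increments" is a list of rows, each a list of 5 numbers: the finger opening in mm, from 0 to 85.4, then the shift along the tool's x, y, z in mm, then the turn about the tool's z in degrees. A call has 1 to 12 rows; each row shifts and turns the commanded pose from where the row before left it, along the tool's axes as they then stand; what a row does not reach is not made up. A row lasts 1/12 s, in which the tool goes at most 41.7 mm and 7.16 degrees, less where a joint would pass 70% of its speed; a pose out of reach is approached as far as the arm can. A call with a gripper value outside its range is refused whole. The fingers move at their own pace and stop on an object; "newtons" is the grip in N (left out, the last holds). Time passes only in rows, so rows that do not move let the fingers close. It gives the time, the measured TCP pose, the force and the opening at its end, in the units of the state.
- telemetry.state(): the state, without advancing time (a new reading comes with each control period).
- imaging.read_camera(name): name is "scene" or "top"; returns a dict with "image" (480x640x3 uint8, red, green, blue), "vfov" (degrees; the focal length in pixels is half the picture's height over the tangent of half this angle, whatever the lens; pixels are square), "cx", "cy" (the principal point, pixels), "k1" (the pictures are not rectified: a ray, as slopes to the right and down, at radius r is drawn at 1 + k1 r^2 times it, then the intrinsics apply), "camera_from_world" (4x4, takes a point from world to camera coordinates). Camera axes: x right, y up, looking along -z (the intrinsics and any distortion apply to the point x, -y, -z); pixel columns grow to the right and rows downward; lengths in mm; the calibration is good to about 2 mm. A picture is of the moment at which its call begins. There is no depth.
- env.job_done(): hands the job in, once; it reports no verdict.
The state is a dict: "t": time; "q": joint angles; "joint_vel": joint speeds; "joint_efforts": joint torques, N m; "eef_pos": TCP position; "ee_rot": TCP orientation; "force": force on the tool from outside, world axes, zero at the start; "torque": the same for the moment, N m; "grip_width": opening from 0.0 (shut) to 1.0 (fully open).
Only numpy, scipy, OpenCV 4.12 (cv2) and the standard library are available. Lean on these libraries where they do the work, as an engineer would, in place of code of your own. Each camera call takes 0.05 s, during which the arm holds its last target. There are 200 camera calls.

## Working session

There is one attempt and no reset: what is moved stays moved. The work goes in short steps, Python scripts to look and compute and a tool call to move; the robot and the scene stay as the last step left them, time stands still between calls to the robot, and variables do not carry over. Pictures are saved under pics/ and viewed, about 8 in all and at most 12, crops included, and the job is handed in when it is done.

Besides the shell and the picture viewer there is one more tool, called after "Emit:" by a JSON object that holds its "op" and its "data". servo_tool: Moves the arm, as the interface text tells. Its arguments: {"type":"object","properties":{"increments":{"type":"array"},"newtons":{"type":"number"}},"required":["increments"]}

```bash
mkdir -p pics; cat > h.py <<'E'
import numpy as np, cv2
from rig import telemetry, imaging, env
def K(c):
    f=240/np.tan(np.radians(c["vfov"])/2); return f
def shot(name,fn=None):
    c=imaging.read_camera(name)
    np.savez(f"/tmp/{name}.npz",**{k:np.array(v) for k,v in c.items()})
    if fn: cv2.imwrite("pics/"+fn,c["image"][:,:,::-1])
    return c
def load(name):
    z=np.load(f"/tmp/{name}.npz"); return {k:z[k] for k in z.files}
def px2w(c,u,v,z):
    f=K(c); xd=np.array([(u-c["cx"])/f,(v-c["cy"])/f]); s=xd.copy()
    for _ in range(30): s=xd/(1+c["k1"]*(s@s))
    T=np.array(c["camera_from_world"]); R=T[:3,:3]; o=-R.T@T[:3,3]
    d=R.T@np.array([s[0],-s[1],-1]); return o+d*(z-o[2])/d[2]
def w2px(c,p):
    T=np.array(c["camera_from_world"]); q=T[:3,:3]@np.array(p,float)+T[:3,3]
    s=np.array([q[0],-q[1]])/-q[2]; s=s*(1+c["k1"]*(s@s)); return s*K(c)+[c["cx"],c["cy"]]
E
python3 - <<'E'
from h import *
for n in("scene","top"):
    c=shot(n,n+"0.png"); T=np.array(c["camera_from_world"]);print(n,c["vfov"],c["cx"],c["cy"],c["k1"],(-T[:3,:3].T@T[:3,3]).round())
print(telemetry.state())
E
```

```text
scene 42.63409704261984 317.1068890719059 240.03963336271346 0.01776740719171974 [1407. -557.  691.]
top 51.02500642818828 316.34761749058856 235.1500868856622 -0.14565400053496871 [ 402. -143. 1081.]
{'t': 0.1, 'q': array([ 1.15003698e+00,  2.87103120e-01,  1.57800077e+00, -3.56594725e-05,
        1.27860175e+00, -1.49994306e-01]), 'joint_vel': array([-1.06383293e-03, -1.11207560e-03, -4.80162762e-03, -4.89009120e-05,
        9.68886801e-04,  3.49277209e-04]), 'joint_efforts': array([ 6.11328392e-05, -4.07298875e+01, -2.93700260e+01, -1.86776538e-04,
        3.51639959e-03,  2.57788764e-05]), 'eef_pos': array([180.248255  , 649.80962297, 195.58436309]), 'ee_rot': array([ 5.21506543e-04,  7.96070769e-01,  6.05202622e-01, -9.18962181e-04]), 'force': array([-0.18545823,  0.24758894, -0.80327037]), 'torque': array([0.06499209, 0.01220096, 0.01543705]), 'grip_width': 0.9972734134241639}
```

View pics/top0.png

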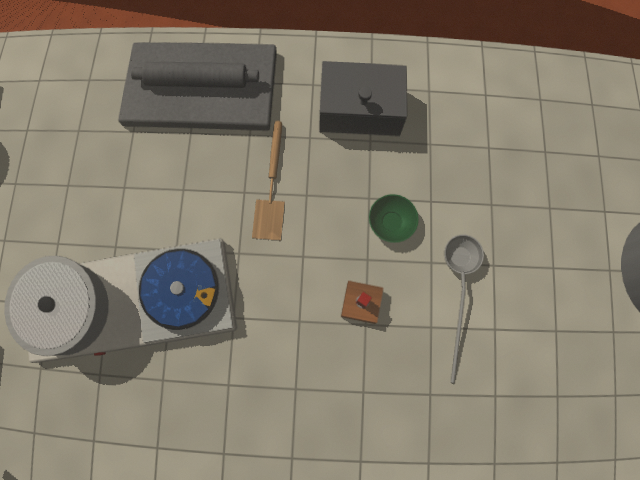

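View pics/scene0.png

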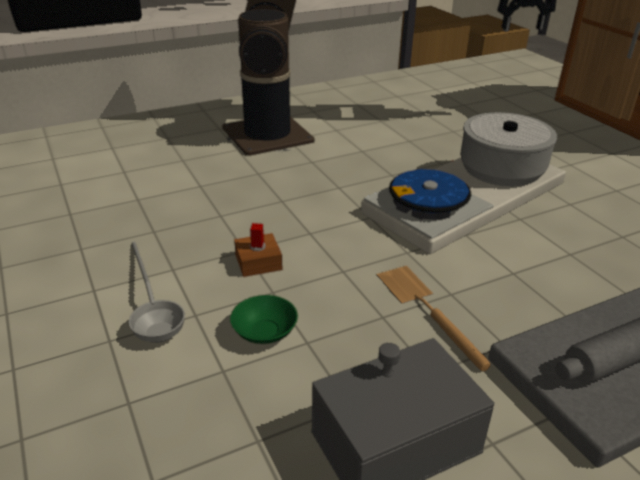

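The top view shows the wheel at about (177,288), its eye at (205,295), and the pin head at (364,299). I'll enlarge both areas.

```bash
python3 - <<'E'
from h import *
c=load("top"); im=c["image"][:,:,::-1]
a=cv2.resize(im[235:345,130:240],None,fx=5,fy=5,interpolation=cv2.INTER_CUBIC)[:,:400*2]
b=cv2.resize(im[275:330,335:390],None,fx=4.5,fy=10,interpolation=cv2.INTER_CUBIC)
b=cv2.resize(im[275:330,338:388],None,fx=5,fy=5,interpolation=cv2.INTER_CUBIC)
o=np.zeros((550,800,3),np.uint8); o[:,:550]=a; o[:275,550:]=b
s=load("scene")["image"][:,:,::-1]; d=cv2.resize(s[215:270,235:285],None,fx=5,fy=5,interpolation=cv2.INTER_CUBIC); o[275:,550:]=d
cv2.imwrite("pics/crop1.png",o)
for n,u,v,z in [("axis",177,288,81),("eye",205,295,74),("head",365,298,79),("rest",362,302,36),("drum",47,304,146),("dish",393,218,35),("ladle",464,254,30)]: print(n,px2w(c,u,v,z).round(1))
E
```

```text
axis [522.1 142.2  81. ]
eye [512.   85.1  74. ]
head [ 522.  -236.8   79. ]
rest [ 518.5 -234.8   36. ]
drum [466.5 381.4 146. ]
dish [ 703.4 -297.    35. ]
ladle [ 632.1 -453.6   30. ]
```

View pics/crop1.png

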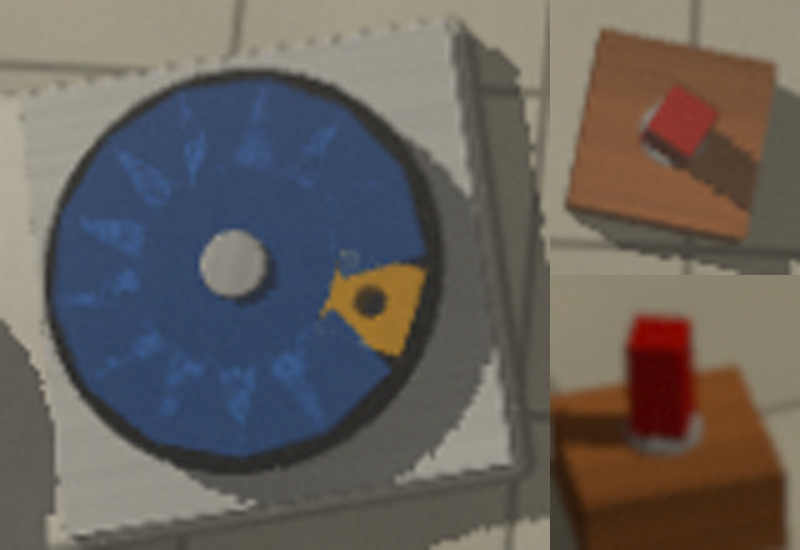

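```bash
python3 - <<'E'
from h import *
c=load("top"); s=load("scene"); 
b=cv2.resize(c["image"][286:316,350:385,::-1],None,fx=14,fy=14,interpolation=cv2.INTER_CUBIC)
d=cv2.resize(s["image"][218:254,244:271,::-1],None,fx=11,fy=11,interpolation=cv2.INTER_CUBIC)
o=np.zeros((420,800,3),np.uint8); o[:420,:490]=b; o[:396,500:797]=d
cv2.imwrite("pics/crop2.png",np.clip(o*1.5,0,255).astype(np.uint8))
for n,u,v,z in [("axis",176.2,287.2,81),("eye",203.6,294.8,74)]: print(n,px2w(c,u,v,z).round(1))
# block top corners from crop1
P=[px2w(c,338+(x-550)/5-.4,275+y/5-.4,36) for x,y in[(602,28),(775,66),(745,240),(568,206)]]
print(np.round(P,1),np.mean(P,0)); print([np.linalg.norm(P[i]-P[i-1]) for i in range(4)])
for h in(36,40,61,82): print(h,w2px(s,[*np.mean(P,0)[:2],h]))
E
```

```text
axis [523.6 144.   81. ]
eye [512.3  88.   74. ]
[[ 562.9 -204.1   36. ]
 [ 550.2 -277.2   36. ]
 [ 477.2 -266.4   36. ]
 [ 487.9 -192.7   36. ]] [ 519.56157755 -235.07844093   36.        ]
[np.float64(75.81757289226289), np.float64(74.17510601023852), np.float64(73.7835635135747), np.float64(74.4378382208632)]
36 [256.61302454 245.95226865]
40 [256.51491491 244.18321049]
61 [255.9931099  234.77973908]
82 [255.45971526 225.17683061]
```

View pics/crop2.png

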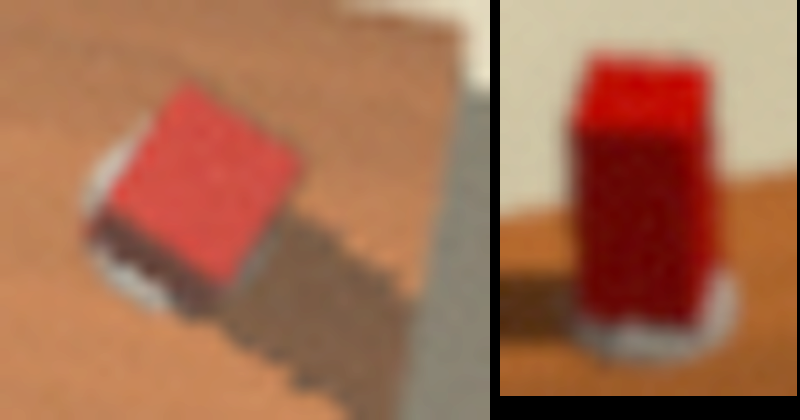

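```bash
python3 - <<'E'
from h import *
c=load("top"); s=load("scene")
P=np.array([px2w(c,350+x/14-.5,286+y/14-.5,82) for x,y in[(188,82),(302,158),(222,288),(108,200)]])
print(P.round(1),P.mean(0).round(1),[np.linalg.norm(P[i]-P[i-1]).round(1) for i in range(4)])
for i in range(4):
  d=P[i]-P[i-1]; print(np.degrees(np.arctan2(d[1],d[0]))%90)
print("scene px meas 256.9,226.2; at82 ->",px2w(s,256.9,226.2,82))
# eye in scene prediction
print(w2px(s,[512.3,88,74]),w2px(s,[523.6,144,81]))
im=cv2.resize(s["image"][160:225,375:480,::-1],None,fx=7,fy=7,interpolation=cv2.INTER_CUBIC); cv2.imwrite("pics/crop3.png",im)
from scipy.spatial.transform import Rotation as R
q=telemetry.state()["ee_rot"]; print(R.from_quat(np.roll(q,-1)).as_matrix().round(3))
E
```

```text
[[ 534.7 -232.    82. ]
 [ 524.6 -248.6   82. ]
 [ 505.6 -237.7   82. ]
 [ 517.3 -221.1   82. ]] [ 520.6 -234.9   82. ] [np.float64(20.5), np.float64(19.4), np.float64(21.9), np.float64(20.3)]
57.981912597206154
58.579154376967494
60.26816026617337
54.655816968562654
scene px meas 256.9,226.2; at82 -> [ 523.8578681  -233.98653212   82.        ]
[403.02071419 189.43769586] [429.54075541 183.08430218]
[[ 0.267  0.964 -0.001]
 [ 0.964 -0.267 -0.002]
 [-0.002 -0.    -1.   ]]
```

View pics/crop3.png

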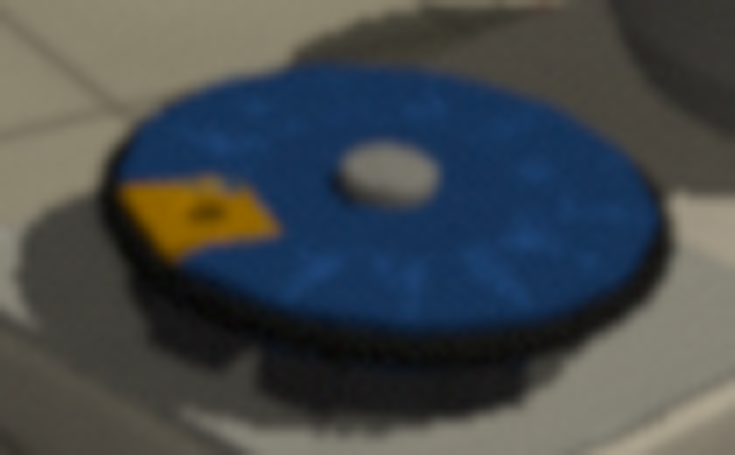

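Both cameras agree within about 2 mm. The head is at (521,-235) with its flats at 58°, the axis at (523.6,144), and the eye at (512.3,88) with radius 57 (58 expected). Next I move to the pin.

Emit:
{"op": "servo_tool", "data": {"increments": [[60,0,0,-10,5.5],[60,0,0,-10,5.5],[60,0,0,-10,5.5],[60,-19.4,32.3,0,0],[60,-19.4,32.3,0,0],[60,-19.4,32.3,0,0],[60,-19.4,32.3,0,0],[60,-19.4,32.3,0,0],[60,-19.4,32.3,0,0],[60,-19.4,32.3,0,0],[60,-19.4,32.3,0,0],[60,-19.4,32.3,0,0]], "newtons": 60}}

```text
t: 1.1
eef_pos: [334.5, 346.4, 226.4]
ee_rot: [0.0, 0.875, 0.485, -0.0]
force: [0.6, -0.2, 0.1]
grip_width: 0.703
```

Emit:
{"op": "servo_tool", "data": {"increments": [[60,-19.4,32.3,0,0],[60,-19.4,32.3,0,0],[60,-19.4,32.3,0,0],[60,-19.4,32.3,0,0],[60,-19.4,32.3,0,0],[60,-24.9,25.5,0,0],[60,-24.9,25.5,0,0],[60,-24.9,25.5,0,0],[60,-24.9,25.5,0,0],[60,-24.9,25.5,0,0],[60,-24.9,25.5,0,0],[60,-24.9,25.5,0,0]]}}

```text
t: 2.1
eef_pos: [478.6, -63.8, 226.5]
ee_rot: [-0.0, 0.875, 0.485, -0.0]
force: [-0.1, 0.2, -0.1]
grip_width: 0.703
```

Emit:
{"op": "servo_tool", "data": {"increments": [[60,-24.9,25.5,0,0],[60,-24.9,25.5,0,0],[60,-24.9,25.5,0,0],[60,-24.9,25.5,0,0],[60,-24.9,25.5,0,0],[60,0,0,0,0],[60,0,0,0,0],[60,0,0,0,0]]}}

```text
t: 2.77
eef_pos: [520.5, -234.6, 226.1]
ee_rot: [-0.001, 0.875, 0.485, -0.0]
force: [0.2, -0.4, -0.5]
grip_width: 0.706
```

Emit:
{"op": "servo_tool", "data": {"increments": [[60,0,0,30,0],[60,0,0,30,0],[60,0,0,30,0],[60,0,0,30,0],[60,0,0,30,0],[60,0,0,8,0],[60,0,0,8,0],[60,0,0,8,0],[60,0,0,6,0],[60,0,0,0,0],[60,0,0,0,0]]}}

```text
t: 3.68
eef_pos: [521.7, -235.6, 47.9]
ee_rot: [0.001, 0.875, 0.485, 0.0]
force: [0.2, 0.6, 0.6]
grip_width: 0.7
```

Emit:
{"op": "servo_tool", "data": {"increments": [[10,0,0,0,0],[10,0,0,0,0],[10,0,0,0,0],[10,0,0,0,0],[10,0,0,0,0],[10,0,0,0,0],[10,0,0,0,0],[10,0,0,0,0]]}}

```text
t: 4.35
eef_pos: [523.3, -235.3, 49.4]
ee_rot: [0.001, 0.875, 0.484, 0.002]
force: [1.8, 3.0, 6.8]
grip_width: 0.116
```

```bash
python3 - <<'E'
from h import *
c=shot("scene"); s=telemetry.state(); print(s["eef_pos"],s["force"],s["torque"],s["grip_width"],s["t"])
im=cv2.resize(c["image"][190:280,200:310,::-1],None,fx=6,fy=6,interpolation=cv2.INTER_CUBIC); cv2.imwrite("pics/grasp.png",im)
E
```

```text
[ 523.27629947 -235.33142901   49.38232289] [1.25443914 2.47183515 6.90896435] [ 0.58064386 -0.27318338  0.05323359] 0.1177288014170931 4.4
```

View pics/grasp.png

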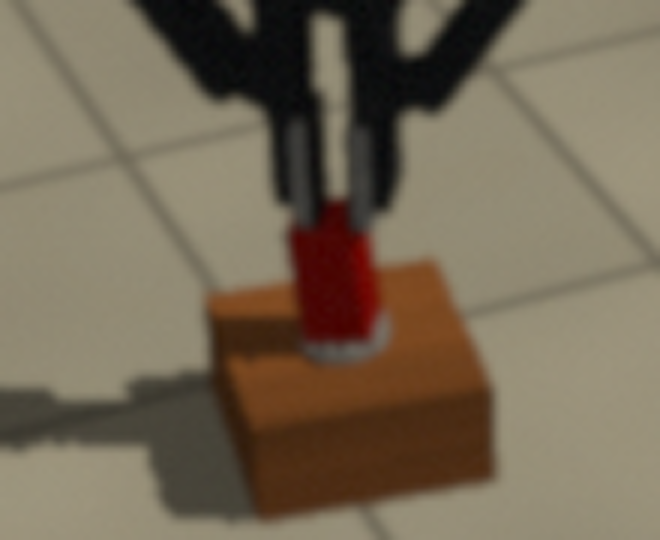

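```bash
python3 - <<'E'
from h import *
c=load("scene"); p=telemetry.state()["eef_pos"]
for dz in(0,19,33,60): print(dz,(w2px(c,p+[0,0,dz])-[200,190])*6)
for z in (36,40,61,82): print(z,(w2px(c,[521.5,-235,z])-[200,190])*6)
t=shot("top")
im=cv2.resize(t["image"][240:350,300:430,::-1],None,fx=5,fy=5,interpolation=cv2.INTER_CUBIC); cv2.imwrite("pics/grasptop.png",im)
for z in (40,82): print("top",(w2px(t,[521.5,-235,z])-[300,240])*5)
print((w2px(t,p)-[300,240])*5)
E
```

```text
0 [341.42173816 306.39350596]
19 [338.59290856 254.84939208]
33 [336.47202508 216.23476562]
60 [332.29141343 140.1940136 ]
36 [342.24234501 338.88287547]
40 [341.65807075 328.26177292]
61 [338.55050615 271.80423121]
82 [335.37383583 214.14787235]
top [311.4946674  301.77078767]
top [321.1219518  290.09456253]
[314.51468964 294.97465917]
```

View pics/grasptop.png

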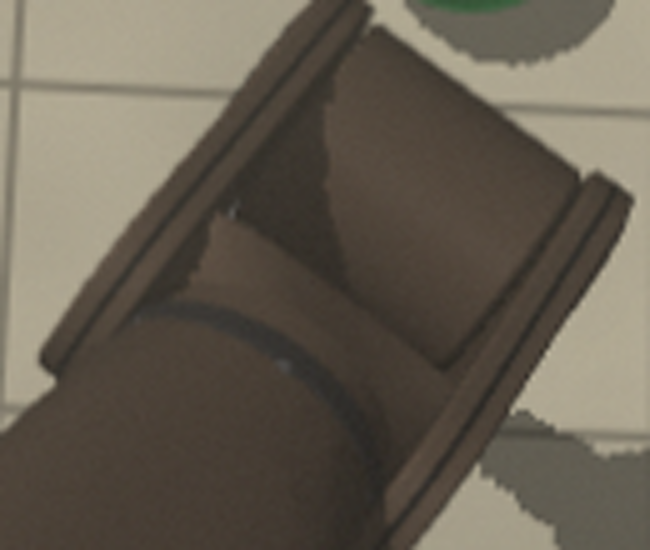

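Prediction and picture disagree. The fingertips appear at about z=80, on top of the head, while the reported TCP z is 49, and the jaw shut to 10 mm with a 7 N upward force. I'll lift and compare the tips with the projected TCP before going on.

Emit:
{"op": "servo_tool", "data": {"increments": [[10,0,0,-3,0],[10,0,0,-10,0],[10,0,0,-27,0],[10,0,0,-30,0],[10,0,0,-30,0],[0,0,0,0,0],[0,0,0,0,0],[0,0,0,0,0]]}}

```text
t: 5.12
eef_pos: [520.5, -235.1, 146.6]
ee_rot: [-0.0, 0.875, 0.485, -0.0]
force: [-0.5, 0.7, -0.5]
grip_width: 0.002
```

```bash
python3 - <<'E'
from h import *
c=shot("scene"); s=telemetry.state(); p=s["eef_pos"]; print(p,s["force"],s["grip_width"],s["t"])
im=cv2.resize(c["image"][120:270,190:340,::-1],None,fx=4,fy=4,interpolation=cv2.INTER_CUBIC)
for dz,col in((0,(0,255,0)),(19,(0,255,255))):
    u=(w2px(c,p+[0,0,dz])-[190,120])*4; cv2.drawMarker(im,tuple(u.round().astype(int).tolist()),col,1,12); print(dz,u)
cv2.imwrite("pics/lift.png",im)
E
```

```text
[ 520.02489441 -234.71838769  145.54480195] [-0.48128808  0.69242844  0.36291401] -0.0018761079123468412 5.1667
0 [256.23745434 299.64083429]
19 [254.13624393 261.76149999]
```

View pics/lift.png

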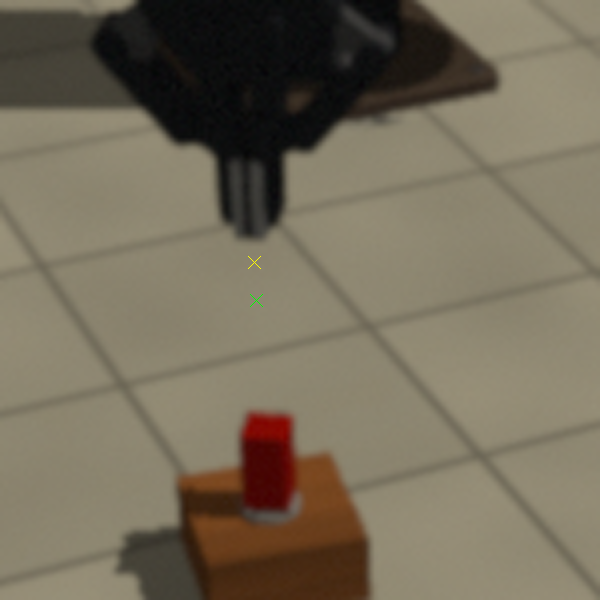

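The tips are really about 31–32 mm above the reported TCP z, by both the picture and the contact with the head top at 82 mm. Lateral offset is only a few mm, and the pin hasn't moved. I'll apply that offset and grasp again with a reading near 13.

Emit:
{"op": "servo_tool", "data": {"increments": [[60,1,0,5,0],[60,1,0,5,0],[60,0,0,5,0],[60,0,0,10,0],[60,0,0,10,0],[60,0,0,10,0],[60,0,0,10,0],[60,0,0,20,0],[60,0,0,20,0],[60,0,0,15,0],[60,0,0,10,0],[60,0,0,6,0]]}}

```text
t: 6.17
eef_pos: [521.0, -232.8, 18.5]
ee_rot: [-0.001, 0.875, 0.485, -0.001]
force: [-0.1, 1.2, 0.4]
grip_width: 0.702
```

Emit:
{"op": "servo_tool", "data": {"increments": [[60,0,0,4,0],[60,0,0,4,0],[60,0,0,0,0],[20,0,0,0,0],[20,0,0,0,0],[20,0,0,0,0],[20,0,0,0,0],[20,0,0,0,0],[20,0,0,0,0],[20,0,0,0,0]], "newtons": 40}}

```text
t: 7.0
eef_pos: [522.7, -234.0, 13.7]
ee_rot: [0.001, 0.875, 0.485, 0.0]
force: [0.5, 0.3, 4.3]
grip_width: 0.25
```

```bash
python3 - <<'E'
from h import *
s=telemetry.state(); p=s["eef_pos"]; print(p,s["force"],s["torque"],s["grip_width"]*85.4,s["t"])
E
```

```text
[ 522.68981687 -233.9503235    13.73105669] [0.50499144 0.29424403 4.25078572] [0.02095056 0.0928362  0.04493335] 21.37868369544191 7.0
```

Emit:
{"op": "servo_tool", "data": {"increments": [[10,0,0,0,0],[10,0,0,-3,0],[10,0,0,-6,0],[10,0,0,-10,0],[10,0,0,-15,0],[10,0,0,-20,0],[10,0,0,-25,0],[10,0,0,-16,0],[10,0,0,0,0],[10,0,0,0,0]], "newtons": 80}}

```text
t: 7.83
eef_pos: [522.5, -233.6, 108.9]
ee_rot: [0.001, 0.875, 0.485, 0.001]
force: [-0.5, 0.2, -2.0]
grip_width: 0.241
```

```bash
python3 - <<'E'
from h import *
s=telemetry.state(); p=s["eef_pos"]; print(p,s["force"],s["torque"],s["grip_width"]*85.4,s["t"])
c=shot("scene"); t=load("top")
e=px2w(c,404.5,189.6,74); a=px2w(c,430.5,183.9,81); print("scene eye,axis",e,a)
# axis refine: ellipse fit of wheel in top
im=t["image"].astype(int); r=im[235:345,130:240]
b=((r[...,2]>r[...,0]+25)&(r[...,2]>r[...,1]+10)).astype(np.uint8); b=cv2.morphologyEx(b,cv2.MORPH_CLOSE,np.ones((5,5)))
n,l,st,cc=cv2.connectedComponentsWithStats(b); k=1+np.argmax(st[1:,4])
ct=max(cv2.findContours((l==k).astype(np.uint8),0,1)[0],key=len); h=cv2.convexHull(ct); el=cv2.fitEllipse(h); print(el)
print("axis from disc", px2w(t,el[0][0]+130,el[0][1]+235,74))
im=cv2.resize(c["image"][140:300,190:390,::-1],None,fx=4,fy=3.75,interpolation=cv2.INTER_CUBIC)
im=cv2.resize(c["image"][120:265,190:340,::-1],None,fx=4,fy=4,interpolation=cv2.INTER_CUBIC)
cv2.imwrite("pics/held.png",im)
for z in(0,19):print(w2px(c,p+[0,0,z]))
E
```

```text
[ 522.48107108 -233.61529133  108.94547844] [-0.50660651  0.21248366 -2.00257471] [-0.00055571  0.04174122  0.0337105 ] 20.618712794464912 7.8333
scene eye,axis [514.15042119  90.35018092  74.        ] [527.27233382 143.79051466  81.        ]
((47.16171646118164, 53.26381301879883), (72.84529876708984, 76.56541442871094), 37.03813934326172)
axis from disc [522.38184758 143.82743496  74.        ]
[256.12420647 213.14387415]
[255.62958656 204.02243009]
```

View pics/held.png

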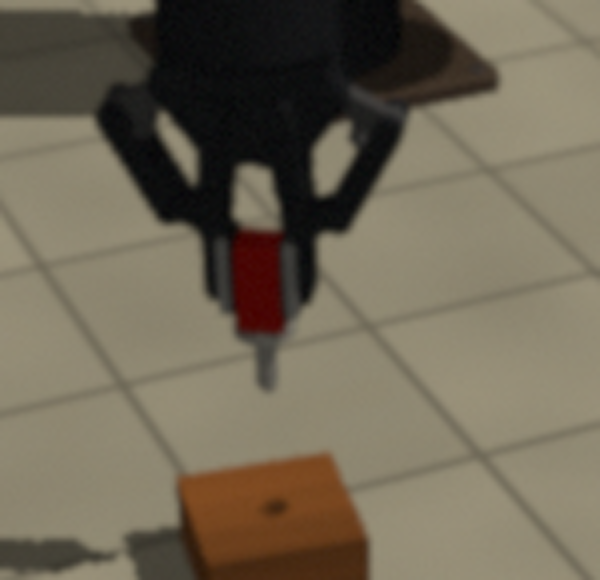

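Emit:
{"op": "servo_tool", "data": {"increments": [[10,13,-8.7,0,0],[10,26.9,-17.9,0,0],[10,26.9,-17.9,0,0],[10,26.9,-17.9,0,0],[10,26.9,-17.9,0,0],[10,26.9,-17.9,0,0],[10,26.9,-17.9,0,0],[10,26.9,-17.9,0,0],[10,26.9,-17.9,0,0],[10,26.9,-17.9,0,0],[10,13.6,-8.9,0,0],[10,0,0,0,0]]}}

```text
t: 8.88
eef_pos: [510.5, 92.8, 105.7]
ee_rot: [-0.002, 0.874, 0.487, -0.002]
force: [-0.3, 0.4, -1.4]
grip_width: 0.247
```

Emit:
{"op": "servo_tool", "data": {"increments": [[10,0,0,10,0],[10,0,0,5,0],[10,0,0,4,0],[10,0,0,0,0],[10,0,0,0,0],[10,0,0,0,0]]}}

```text
t: 9.38
eef_pos: [513.2, 88.3, 88.8]
ee_rot: [0.0, 0.875, 0.484, -0.0]
force: [0.3, 0.4, -0.2]
grip_width: 0.244
```

```bash
python3 - <<'E'
from h import *
s=telemetry.state(); p=s["eef_pos"]; print(p,s["force"],s["torque"],s["grip_width"]*85.4,s["t"])
c=shot("scene"); print("foot lift", px2w(c,256.6,216.6,101))
im=cv2.resize(c["image"][130:220,370:470,::-1],None,fx=7,fy=6.6,interpolation=cv2.INTER_CUBIC)
im=cv2.resize(c["image"][140:220,370:480,::-1],None,fx=7,fy=7,interpolation=cv2.INTER_CUBIC)
cv2.imwrite("pics/above.png",im)
f=lambda P:(w2px(c,P)-[370,140])*7
print(f([p[0],p[1],p[2]-7.9]), f([514.15,90.35,74]))
E
```

```text
[513.16368213  88.33114425  88.7841021 ] [ 0.32197005  0.4047615  -0.2312638 ] [0.03592902 0.00653909 0.04007343] 20.868290515003082 9.3833
foot lift [ 521.73025189 -232.7924247   101.        ]
[235.87651334 326.34806723] [241.49867399 347.19948096]
```

View pics/above.png

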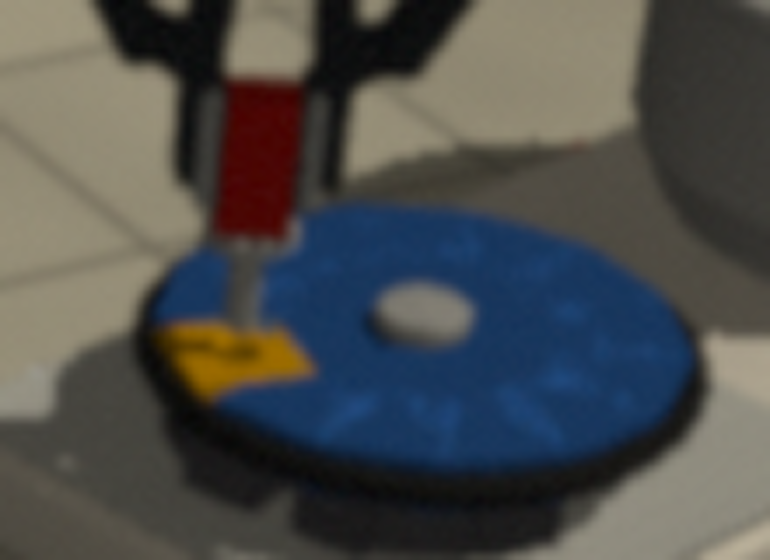

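Emit:
{"op": "servo_tool", "data": {"increments": [[10,-0.9,0.3,0,0],[10,0,0,3,0],[10,0,0,2,0],[10,0,0,1.5,0],[10,0,0,1.5,0],[10,0,0,1.5,0],[10,0,0,1,0],[10,0,0,0,0],[10,0,0,0,0]]}}

```text
t: 10.18
eef_pos: [512.8, 88.2, 78.3]
ee_rot: [-0.0, 0.875, 0.485, -0.0]
force: [-0.4, 0.2, -0.9]
grip_width: 0.245
```

Emit:
{"op": "servo_tool", "data": {"increments": [[10,0,0,1.5,0],[10,0,0,1.5,0],[10,0,0,1.5,0],[10,0,0,1,0],[10,0,0,1,0],[10,0,0,0,0],[10,0,0,0,0],[10,0,0,0,0]]}}

```text
t: 10.85
eef_pos: [512.8, 88.1, 71.9]
ee_rot: [0.0, 0.875, 0.485, 0.0]
force: [0.7, -0.6, -1.8]
grip_width: 0.247
```

Emit:
{"op": "servo_tool", "data": {"increments": [[10,0,0,2,0],[10,0,0,2,0],[10,0,0,1,0],[10,0,0,1,0],[10,0,0,1,0],[10,0,0,1,0],[10,0,0,1,0],[10,0,0,1,0],[10,0,0,0,0],[10,0,0,0,0]]}}

```text
t: 11.68
eef_pos: [513.0, 88.1, 63.7]
ee_rot: [-0.0, 0.875, 0.485, -0.0]
force: [-4.0, 0.2, 8.9]
grip_width: 0.246
```

Contact with the ring came at reading 63.7, against 63.9 predicted, so the foot is through the eye. Next are the arc increments.

```bash
cat > arc.py <<'E'
import numpy as np,sys
A=np.array([525.3,144.6]); r=57.8; a0=np.radians(-102.3); th=np.radians(58)
X=np.array([np.cos(th),np.sin(th)]); Y=np.array([np.sin(th),-np.cos(th)])
P=lambda f:A+r*np.array([np.cos(a0+f),np.sin(a0+f)])
s,e,n=float(sys.argv[1]),float(sys.argv[2]),int(sys.argv[3])
f=np.linspace(s,e,n+1)
for i in range(n):
    d=P(f[i+1])-P(f[i]); print(f"{f[i+1]:.3f} [10,{d@X:.1f},{d@Y:.1f},0,0]",end="; ")
print(P(e))
E
python3 arc.py 0 .44 10; python3 arc.py .44 1.12 28
```

```text
0.044 [10,0.9,2.4,0,0]; 0.088 [10,1.0,2.3,0,0]; 0.132 [10,1.1,2.3,0,0]; 0.176 [10,1.2,2.2,0,0]; 0.220 [10,1.3,2.2,0,0]; 0.264 [10,1.4,2.1,0,0]; 0.308 [10,1.5,2.1,0,0]; 0.352 [10,1.6,2.0,0,0]; 0.396 [10,1.7,1.9,0,0]; 0.440 [10,1.8,1.8,0,0]; [538.2138305   88.26108821]
0.464 [10,1.0,1.0,0,0]; 0.489 [10,1.0,1.0,0,0]; 0.513 [10,1.0,0.9,0,0]; 0.537 [10,1.1,0.9,0,0]; 0.561 [10,1.1,0.9,0,0]; 0.586 [10,1.1,0.9,0,0]; 0.610 [10,1.1,0.8,0,0]; 0.634 [10,1.2,0.8,0,0]; 0.659 [10,1.2,0.8,0,0]; 0.683 [10,1.2,0.7,0,0]; 0.707 [10,1.2,0.7,0,0]; 0.731 [10,1.2,0.7,0,0]; 0.756 [10,1.2,0.7,0,0]; 0.780 [10,1.3,0.6,0,0]; 0.804 [10,1.3,0.6,0,0]; 0.829 [10,1.3,0.6,0,0]; 0.853 [10,1.3,0.5,0,0]; 0.877 [10,1.3,0.5,0,0]; 0.901 [10,1.3,0.5,0,0]; 0.926 [10,1.3,0.4,0,0]; 0.950 [10,1.3,0.4,0,0]; 0.974 [10,1.4,0.4,0,0]; 0.999 [10,1.4,0.3,0,0]; 1.023 [10,1.4,0.3,0,0]; 1.047 [10,1.4,0.3,0,0]; 1.071 [10,1.4,0.2,0,0]; 1.096 [10,1.4,0.2,0,0]; 1.120 [10,1.4,0.2,0,0]; [570.76695701 108.91252572]
```

Emit:
{"op": "servo_tool", "data": {"increments": [[10,0,0,-2.5,0],[10,0.9,2.4,0,0],[10,1.0,2.3,0,0],[10,1.1,2.3,0,0],[10,1.2,2.2,0,0],[10,1.3,2.2,0,0],[10,1.4,2.1,0,0],[10,1.5,2.1,0,0],[10,1.6,2.0,0,0],[10,1.7,1.9,0,0],[10,1.8,1.8,0,0],[10,0,0,0,0]]}}

```text
t: 12.68
eef_pos: [538.4, 88.3, 63.9]
ee_rot: [0.0, 0.875, 0.485, 0.0]
force: [-3.3, 0.6, -2.3]
grip_width: 0.248
```

Emit:
{"op": "servo_tool", "data": {"increments": [[10,0,0,0,0],[10,0,0,0,0]]}}

```text
t: 12.85
eef_pos: [537.9, 88.2, 64.0]
ee_rot: [0.0, 0.875, 0.485, -0.0]
force: [-3.3, 0.8, -2.6]
grip_width: 0.247
```

Emit:
{"op": "servo_tool", "data": {"increments": [[10,0,0,1,0],[10,0,0,1,0],[10,1.0,1.0,0,0],[10,1.0,1.0,0,0],[10,1.0,0.9,0,0],[10,1.1,0.9,0,0],[10,0,0,0,0]]}}

```text
t: 13.43
eef_pos: [543.4, 89.7, 63.4]
ee_rot: [-0.0, 0.875, 0.485, -0.0]
force: [-5.4, -0.5, 4.3]
grip_width: 0.245
```

Emit:
{"op": "servo_tool", "data": {"increments": [[10,1.1,0.9,0,0],[10,1.1,0.9,0,0],[10,1.1,0.8,0,0],[10,1.2,0.8,0,0],[10,0,0,0,0]]}}

```text
t: 13.85
eef_pos: [549.1, 91.7, 62.5]
ee_rot: [0.0, 0.875, 0.485, 0.0]
force: [-4.2, -0.5, 1.1]
grip_width: 0.244
```

Emit:
{"op": "servo_tool", "data": {"increments": [[10,0,0,0.5,0],[10,0,0,0.5,0],[10,0,0,0,0],[10,0,0,0,0]]}}

```text
t: 14.18
eef_pos: [548.8, 91.5, 61.3]
ee_rot: [0.0, 0.875, 0.485, 0.0]
force: [-2.1, -1.6, 1.2]
grip_width: 0.244
```

Emit:
{"op": "servo_tool", "data": {"increments": [[10,0,0,1,0],[10,0,0,1,0],[10,0,0,0.5,0],[10,0,0,0.5,0],[10,0,0,0,0],[10,0,0,0,0]]}}

```text
t: 14.68
eef_pos: [548.6, 91.7, 58.1]
ee_rot: [0.0, 0.875, 0.485, -0.0]
force: [-2.6, -1.0, -0.0]
grip_width: 0.242
```

Emit:
{"op": "servo_tool", "data": {"increments": [[10,0,0,1,0],[10,0,0,1,0],[10,0,0,1,0],[10,0,0,1,0],[10,0,0,1,0],[10,0,0,0,0],[10,0,0,0,0]]}}

```text
t: 15.27
eef_pos: [548.5, 91.8, 53.0]
ee_rot: [-0.0, 0.875, 0.485, -0.0]
force: [-2.8, -1.6, 0.5]
grip_width: 0.247
```

Emit:
{"op": "servo_tool", "data": {"increments": [[10,0,0,0.5,0],[10,0,0,0.5,0],[10,0,0,0.5,0],[10,0,0,0.5,0],[10,0,0,0,0],[10,0,0,0,0]]}}

```text
t: 15.77
eef_pos: [548.7, 91.8, 51.8]
ee_rot: [-0.0, 0.875, 0.485, -0.0]
force: [-5.3, -2.0, 3.6]
grip_width: 0.244
```

Emit:
{"op": "servo_tool", "data": {"increments": [[10,0,0,0.5,0],[10,0,0,0,0],[10,0,0,0,0]]}}

```text
t: 16.02
eef_pos: [548.7, 91.8, 51.8]
ee_rot: [-0.0, 0.875, 0.485, -0.0]
force: [-6.5, -1.5, 6.4]
grip_width: 0.245
```

Emit:
{"op": "servo_tool", "data": {"increments": [[24,0,0,0,0],[28,0,0,0,0],[34,0,0,0,0],[40,0,0,0,0],[46,0,0,0,0],[46,0,0,0,0],[46,0,0,0,0],[46,0,0,0,0]]}}

```text
t: 16.68
eef_pos: [548.8, 91.8, 50.8]
ee_rot: [0.0, 0.875, 0.485, 0.0]
force: [0.9, 0.7, -0.0]
grip_width: 0.542
```

Emit:
{"op": "servo_tool", "data": {"increments": [[46,0,0,-5,0],[46,0,0,-10,0],[46,0,0,-20,0],[46,0,0,-25,0],[46,0,0,-30,0],[46,0,0,-30,0],[46,-30,18,0,0],[46,-30,18,0,0],[46,-30,18,0,0],[46,-30,18,0,0],[46,-30,18,0,0],[46,0,0,0,0]]}}

```text
t: 17.68
eef_pos: [545.8, -88.5, 172.4]
ee_rot: [0.002, 0.876, 0.482, 0.0]
force: [-0.4, -0.0, -0.5]
grip_width: 0.538
```

```bash
python3 - <<'E'
from h import *
s=telemetry.state(); print(s["eef_pos"],s["force"],s["t"])
c=shot("scene"); t=shot("top")
o=np.zeros((560,800,3),np.uint8)
o[:,:440]=cv2.resize(c["image"][145:225,375:485,::-1],(440,560) if 0 else None,fx=4,fy=7,interpolation=cv2.INTER_CUBIC)
o[:440,440:]=0
o[:350,440:]=cv2.resize(t["image"][238:338,130:233,::-1],(360,350),interpolation=cv2.INTER_CUBIC)
o[350:,440:]=cv2.resize(c["image"][100:380,100:580,::-1],(360,210),interpolation=cv2.INTER_AREA)
cv2.imwrite("pics/end.png",o)
E
```

```text
[545.78213995 -88.52001714 172.35105439] [-0.35140617 -0.04553248 -0.46038696] 17.6833
```

View pics/end.png

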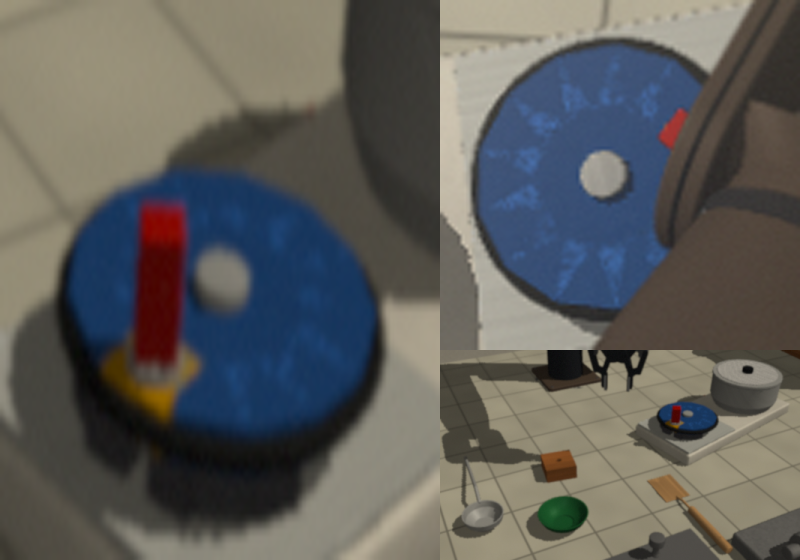

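The pin stands upright with its flange on the yellow block. The wheel is held turned, the gripper is clear, and the dish, ladle and spatula are in place. I'll let it settle, check that nothing creeps, and hand in.

Emit:
{"op": "servo_tool", "data": {"increments": [[46,0,0,0,0],[46,0,0,0,0],[46,0,0,0,0],[46,0,0,0,0],[46,0,0,0,0],[46,0,0,0,0]]}}

```text
t: 18.28
eef_pos: [545.5, -82.5, 170.8]
ee_rot: [-0.0, 0.874, 0.485, -0.0]
force: [-0.7, 0.5, -0.8]
grip_width: 0.539
```

```bash
python3 - <<'E'
from h import *
def red(c):
    m=c["image"].astype(int)[150:225,375:485]; y,x=np.nonzero((m[...,0]>90)&(m[...,1]<40)); return x.mean()+375,y.mean()+150,len(x)
print(red(load("scene"))); c=shot("scene"); print(red(c)); s=telemetry.state(); print(s["force"],abs(s["joint_vel"]).max())
env.job_done()
E
```

```text
(np.float64(415.1111111111111), np.float64(176.6031746031746), 63)
(np.float64(415.1111111111111), np.float64(176.6031746031746), 63)
[0.59950175 0.00849831 0.61346134] 0.003987401921376217
the job is handed in; nothing more can be done
```

I put the pin through the eye, turned the wheel about 0.63 rad until the foot dropped into the slot, pushed the pin home gently, let go and handed the job in. There is no verdict to report, as handing in gives none.

- **Home:** the flange met the wheel 11.9 mm below the height where the foot first touched the ring (12 mm expected). The tool force was at most about 11 N wherever I read it, which was only at the end of each move.
- **Final state:** in the last picture the pin stood upright with its flange on the yellow block, and its head did not move over the next 0.6 s. The gripper was clear, and the dish, ladle and spatula looked undisturbed in that picture; I did not measure their positions again. Robot time was about 18 s of the 67 s allowed.
- **What disagreed:** the fingertips really sat about 31–32 mm above the reported TCP height. Because of that, my first grasp came down on top of the pin's head with about 7 N. I lifted off, corrected by that offset and grasped again. The ring and home contacts then came within 0.2 mm of where that predicted.

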